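# Return the assay kit's bottles to their racks

### The arm

A 6-joint arm with a two-finger parallel gripper is mounted at the origin on a cart in front of the work surface, level with it; the furniture and walls round the work are solid. World frame = base frame: x ahead of the robot, y to its left, z up, the work surface at z = 0. Lengths are in m, angles in rad, forces in N, time in s.
With the tool pointing down it reaches from about 0.225 to 0.875 m from the base axis. Payload 3.4 kg.
Tool frame: the origin (TCP) lies at the very end of the fingers, on their centre line; the grasp point (between the pads) lies 19 mm behind it; z points along the fingers, y is the line along which they close (so a half turn about z gives the same grasp; the last joint's range is limited). The gripper opens to 85 mm and grips with 20 to 120 N. Pads are 22 mm wide; open, the fingers measure 114 mm over their backs; the gripper's body (76 mm by 85 mm) begins 54 mm behind the grasp point. The pads swing forward as they close: fully open they stand 13 mm farther back than shut.
Start: joints at [-1.295, 0.276, 1.505, -0, 1.361, -0.121], TCP at [0.222, -0.53, 0.231] pointing down, gripper open.
Joint ranges: [-2.89, 2.89], [-0.75, 2.08], [0.22, 2.7], [-1.18, 4.32], [0.11, 2.71], [-2.7, 2.7]. Speed limits (rad/s): [2.57, 2.57, 3.14, 3.14, 3.14, 3.14].

### API

Orientations are given as a unit quaternion [w, x, y, z].
In Python, from rig import manip, eyes gives the robot as it stands.
- The arm moves only by the tool servo_tool, never from a script. Its argument "series" is text: rows parted by semicolons, each of 7 numbers parted by spaces: the shift along the tool's x, y, z in m, then the turn, a rotation vector about the tool's x, y, z in degrees, then the closure, from 0 (fully open) to 1 (shut). In form: dx dy dz ax ay az fingers; .... A call has 1 to 5 rows; each row is the pose to reach, as a shift and turn from the pose commanded when the call began, along the tool's axes at that moment; what a row does not reach only later rows make up. A row lasts 1/10 s, in which the tool goes at most 50 mm and 8.59 degrees, less where a joint would pass 70% of its speed; a pose out of reach is approached as far as the arm can. A call with a gripper value outside its range is refused whole. The fingers move at their own pace and stop on an object; "squeeze" is the grip in N (left out, the last holds). Time passes only in rows, so rows that repeat a pose let the fingers close. It gives the time, the measured TCP pose, the force, the opening and the grip force at its end, in the units of the state.
- manip.get_state(): the state, without advancing time (a new reading comes with each control period).
- eyes.get_image(name): name is "scene" or "top" or "wrist"; returns the picture (384x512x3 uint8, red, green, blue); there is no depth.
- eyes.camera_info(name): a dict with "fx", "fy", "cx", "cy" (pixels), "eye" and "orientation" of the camera in the world. Camera axes: x right, y down, z forward; pixel columns grow to the right and rows downward; lengths in m; the calibration is good to about 2 mm. A picture is of the moment at which its call begins: read the wrist's pose just before it. camera_info takes no time and is no camera call; for the wrist camera it gives the pose at the moment of the call.
- manip.sign_off(): hands the job in; it is judged then, once.
The state is a dict: "clock": time; "qpos": joint angles; "qd": joint speeds; "effort": joint torques, N m; "position": TCP position; "ee_rot": TCP orientation; "contact_force": force on the tool from outside, world axes, zero at the start; "moment": the same for the moment, N m; "width": finger opening in m; "gripper_force": force on a finger pad.
Only numpy, scipy, OpenCV 4.12 (cv2) and the standard library are available. Lean on these libraries where they do the work, as an engineer would, in place of code of your own. Each camera call takes 0.05 s, during which the arm holds its last target. There are 200 camera calls.

### The job

The plate run is over: put the five bottles left out on the bench back into free bays of the racks for their kind - the two small vials in the low three-bay rack, the two large vials in the empty two-bay rack, and the dropper bottle beside the other one in the tall rack. Each must stand upright on the floor of its own bay, let go; knock no bottle over, and leave the two that are already racked in their bays.

Things in the scene. Friction and masses are not known exactly. Their poses are not given: they have to be found in the camera images.
- small_vial_a: small vial with a white body (dark blue cap). Origin: centre of its underside, z up; yaw means nothing. Closed vial 40 tall: white body 18 in diameter up to 32, then a ribbed screw cap 14 in diameter. Grip the body; about 29 g. Loose on the worktop. A plate washer 200 tall stands behind (x > 0.52 m, y 0 to 0.33 m): carry bottles round its front or above it.
- small_vial_b: small vial with a white body (red cap). Origin: centre of its underside, z up; yaw means nothing. Closed vial 40 tall: white body 18 in diameter up to 32, then a ribbed screw cap 14 in diameter. Grip the body; about 29 g. Loose on the worktop. A plate washer 200 tall stands behind (x > 0.52 m, y 0 to 0.33 m): carry bottles round its front or above it.
- large_vial_a: large vial, amber-brown body. Origin: centre of its underside, z up; yaw means nothing. Closed vial 62 tall: body 30 in diameter up to 50, then a ribbed screw cap 24 in diameter. Grip the body; about 42 g. Loose on the worktop. A plate washer 200 tall stands behind (x > 0.52 m, y 0 to 0.33 m): carry bottles round its front or above it.
- large_vial_b: large vial, white body. Origin: centre of its underside, z up; yaw means nothing. Closed vial 62 tall: body 30 in diameter up to 50, then a ribbed screw cap 24 in diameter. Grip the body; about 42 g. Loose on the worktop. A plate washer 200 tall stands behind (x > 0.52 m, y 0 to 0.33 m): carry bottles round its front or above it.
- dropper_bottle: loose amber glass dropper bottle with a black rubber bulb, 102 tall: body 33 in diameter up to 70, collar 24 in diameter to 77, bulb 13 in diameter on top. Origin at the centre of its underside, z up; yaw means nothing. Grip the body; about 45 g. Loose on the worktop. A plate washer 200 tall stands behind (x > 0.52 m, y 0 to 0.33 m): carry bottles round its front or above it.
- small_rack: lowest rack, white top plate on a grey base, 50 x 142 x 14 tall, three bays with 27 bores in a row at y = -44, 0 and +44: for small vials. The bay at y = +44 already holds a small vial; the other two are free. Bored top plate 5 thick, chamfered; bottles stand on the floor plate, 4 above the origin. Fixed. Origin: centre of its underside; x across the row, y along it, z up. 
- large_rack: middle-height rack, white top plate on a grey base, 62 x 126 x 20 tall, two bays with 40 bores at y = -30 and +30, both free: for large vials. Bored top plate 5 thick, chamfered; bottles stand on the floor plate, 4 above the origin. Fixed. Origin: centre of its underside; x across the row, y along it, z up. 
- dropper_rack: tallest rack, white top plate on a grey base, 66 x 132 x 34 tall, two bays with 44 bores at y = -31 and +31: for dropper bottles. The bay at y = +31 already holds a dropper bottle; the other is free. Bored top plate 5 thick, chamfered; bottles stand on the floor plate, 4 above the origin. Fixed. Origin: centre of its underside; x across the row, y along it, z up. 
- racked_vial: small vial (violet cap), same size as the loose small vials, already standing in the small rack; it stays there.
- racked_dropper: dropper bottle already standing in the tall rack, the same size as the loose one; it stays there.

How it is judged:
By the outcome, as a careful person would: the job done as asked, in the order asked, and still so for the second after the job is handed in, with the robot touching nothing.
It also fails if it takes over 134 s, if anything falls off the work surface, if the arm or the gripper's body presses on something with over 40 N, if the wrist force passes 120 N, or if a joint passes its speed limit or range.

## Working session

There is one attempt and no reset: what is moved stays moved. The work goes in short steps, Python scripts to look and compute and a tool call to move; the robot and the scene stay as the last step left them, time stands still between calls to the robot, and variables do not carry over. Pictures are saved under pics/ and viewed, at most 14 in all, crops included, and the job is handed in when it is done.

Besides the shell and the picture viewer there is one more tool, called after "Emit:" as name(argument=value, ...) on one line, values as JSON. servo_tool: Moves the arm, as the interface text tells. Its arguments: {"type":"object","properties":{"series":{"type":"string"},"squeeze":{"type":"number"}},"required":["series"]}

```bash
mkdir -p pics; ls
python3 - <<'E'
from rig import manip, eyes
import cv2
for n in ("scene","top"):
    cv2.imwrite(f"pics/{n}0.png",cv2.cvtColor(eyes.get_image(n),cv2.COLOR_RGB2BGR)); print(n,eyes.camera_info(n))
s=manip.get_state();print(s)
E
```

```text
pics
scene {'fx': 388.9402081815538, 'fy': 388.9402081815538, 'cx': 262.8989041672762, 'cy': 192.68224706378356, 'eye': array([0.14583155, 0.70794105, 0.80643462]), 'orientation': array([ 0.0938484 , -0.24099233,  0.89255973, -0.3693945 ])}
top {'fx': 363.00893189195966, 'fy': 363.00893189195966, 'cx': 257.36914831140234, 'cy': 193.93923394383097, 'eye': array([0.47382846, 0.03924147, 0.97975822]), 'orientation': array([ 0.03728891, -0.69950762,  0.71333719, -0.02118213])}
{'clock': 0.1, 'qpos': array([-1.29500559e+00,  2.76537142e-01,  1.50601046e+00,  2.19606144e-05,
        1.36073068e+00, -1.20981534e-01]), 'qd': array([-0.00050404, -0.00111982, -0.00254038,  0.00070264, -0.00120744,
        0.00043069]), 'effort': array([ 6.62384973e-04, -4.17700517e+01, -2.46404743e+01, -3.13751470e-04,
        5.80922293e-03, -2.06647819e-06]), 'position': array([ 0.22208485, -0.52985789,  0.23052159]), 'ee_rot': array([-8.41122089e-04,  9.80386031e-01,  1.97085057e-01, -5.44678205e-05]), 'contact_force': array([ 0.01427019, -0.10875645,  0.24619569]), 'moment': array([-0.03317401,  0.02249869,  0.03662689]), 'gripper_force': 0.0, 'width': 0.08576550478419838}
```

View pics/top0.png

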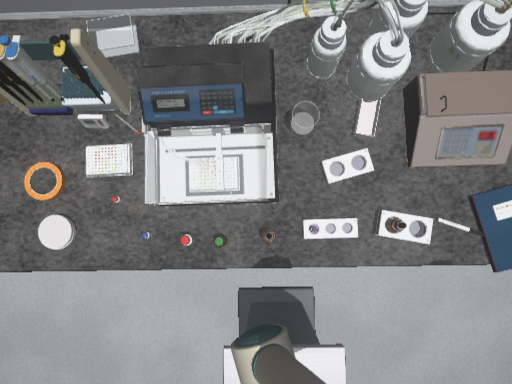

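View pics/scene0.png

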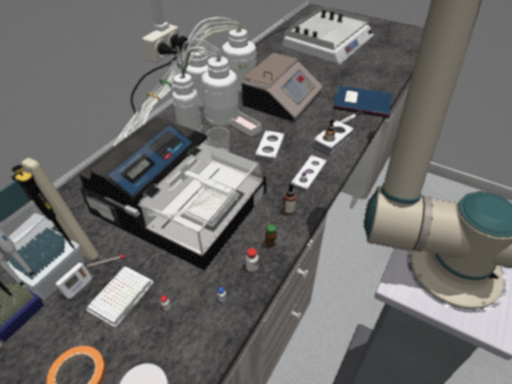

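```bash
cat > h.py <<'E'
from rig import manip, eyes
import numpy as np, cv2
from scipy.spatial.transform import Rotation as R
def ray(name,u,v,z):
    c=eyes.camera_info(name); q=c["orientation"]
    d=R.from_quat(np.r_[q[1:],q[0]]).apply([(u-c["cx"])/c["fx"],(v-c["cy"])/c["fy"],1])
    return c["eye"]+d*(z-c["eye"][2])/d[2]
def proj(name,p):
    c=eyes.camera_info(name); q=c["orientation"]
    x=R.from_quat(np.r_[q[1:],q[0]]).inv().apply(np.array(p)-c["eye"])
    return np.array([c["cx"]+c["fx"]*x[0]/x[2],c["cy"]+c["fy"]*x[1]/x[2]])
def snap(name,f):
    im=cv2.cvtColor(eyes.get_image(name),cv2.COLOR_RGB2BGR); cv2.imwrite(f"pics/{f}.png",im); return im
E
python3 - <<'E'
from h import *
im=cv2.imread("pics/top0.png")
a=cv2.resize(im[185:255,100:290],None,fx=4,fy=4,interpolation=cv2.INTER_CUBIC)
b=cv2.resize(im[145:250,295:445],None,fx=3,fy=3,interpolation=cv2.INTER_CUBIC)
o=np.zeros((280+315,760,3),np.uint8);o[:280]=a;o[280:,:450]=b
cv2.imwrite("pics/c1.png",o)
for n,u,v,z in [("red s",115,199,.04),("blue s",146,235,.04),("white L",186,240,.062),("amber L",219,241,.062),("drop",268,237,.09),("srack",331,229,.014),("lrack",348,165,.02),("drack",405,227,.034)]:
    print(n,ray("top",u,v,z).round(4))
E
```

```text
red s [0.5463 0.4332 0.04  ]
blue s [0.4511 0.3507 0.04  ]
white L [0.4373 0.2417 0.062 ]
amber L [0.4333 0.1582 0.062 ]
drop [0.4421 0.0349 0.09  ]
srack [ 0.4574 -0.1319  0.014 ]
lrack [ 0.6258 -0.1817  0.02  ]
drack [ 0.4594 -0.3179  0.034 ]
```

View pics/c1.png

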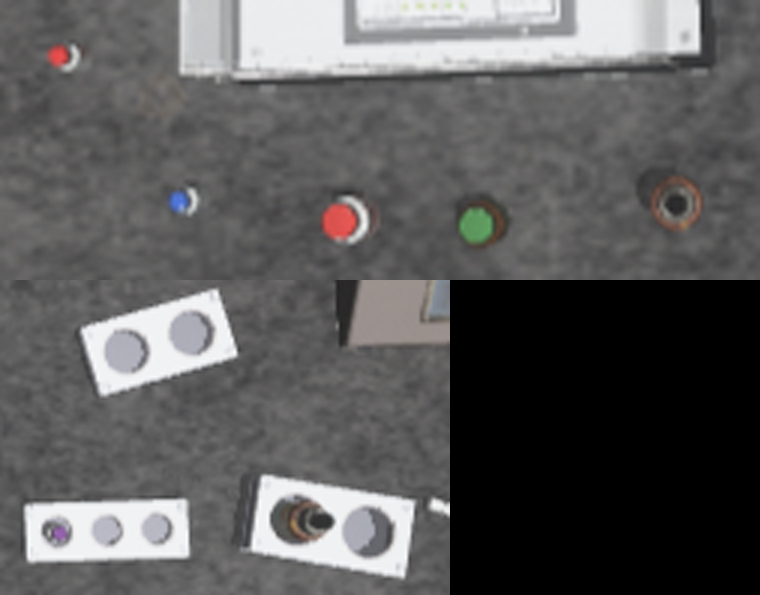

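Run:
```python
from h import *
top=cv2.imread("pics/top0.png"); sc=cv2.imread("pics/scene0.png")
def blob(im,u,v,kind,r=9):
    u,v=int(u),int(v); c=cv2.cvtColor(im,cv2.COLOR_BGR2HSV)[v-r:v+r+1,u-r:u+r+1].astype(int)
    H,S,V=c[...,0],c[...,1],c[...,2]; 
    m={"red":((H<10)|(H>170))&(S>140)&(V>110),"blue":(abs(H-112)<14)&(S>110),"green":(abs(H-62)<15)&(S>80)}[kind]
    y,x=np.nonzero(m); return np.array([u-r+(x.min()+x.max())/2,v-r+(y.min()+y.max())/2]),np.array([u-r+x.mean(),v-r+y.mean()]),m.sum()
for n,u,v,k,z,su,sv in [("red s",115,199,"red",.04,165,298),("blue s",146,235,"blue",.04,222,290),("L white",186,240,"red",.062,251,252),("L amber",219,241,"green",.062,270,229)]:
    a=blob(top,u,v,k); p=ray("top",*a[1],z); 
    try: b=blob(sc,su,sv,k)[1]
    except Exception as e: b=np.array([0,0])
    print(n,a[1].round(1),a[2],"pos",p.round(4),"scene pred top-centre",proj("scene",p).round(1),"blob",b.round(1))
for n,x0,x1,y0,y1,z in [("small",298,362,214,238,.014),("large",318,378,145,185,.02),("drop",372,440,205,247,.034)]:
    g=cv2.cvtColor(top[y0:y1,x0:x1],cv2.COLOR_BGR2GRAY); m=(g>165).astype(np.uint8)
    cs=max(cv2.findContours(m,cv2.RETR_EXTERNAL,cv2.CHAIN_APPROX_NONE)[0],key=cv2.contourArea)
    (cx,cy),wh,an=cv2.minAreaRect(cs); box=cv2.boxPoints(((cx,cy),wh,an))+[x0,y0]
    P=np.array([ray("top",*b,z)[:2] for b in box]); e=[P[1]-P[0],P[2]-P[1]]; L=max(e,key=np.linalg.norm); L=L*np.sign(L[1])
    print(n,P.mean(0).round(4),"sides",[np.linalg.norm(k).round(4) for k in e],"u",(L/np.linalg.norm(L)).round(3),"px",(cx+x0,cy+y0))
    print(" scene centre px",proj("scene",np.r_[P.mean(0),z]).round(1))
im=cv2.resize(sc[120:260,200:360],None,fx=4,fy=4,interpolation=cv2.INTER_CUBIC);cv2.imwrite("pics/c2.png",im)
```

```text
red s [114.3 198.5] 14 pos [0.5477 0.4351 0.04  ] scene pred top-centre [162.3 297.1] blob [163.4 298. ]
blue s [144.1 234.8] 19 pos [0.4516 0.3558 0.04  ] scene pred top-centre [219.3 289.1] blob [220.5 289.5]
L white [184.3 240. ] 48 pos [0.4374 0.246  0.062 ] scene pred top-centre [250.3 251.1] blob [251.4 251.6]
L amber [218.5 241.1] 58 pos [0.433  0.1595 0.062 ] scene pred top-centre [269.9 227.3] blob [270.7 228.8]
small [ 0.4614 -0.1293] sides [np.float64(0.1421), np.float64(0.0498)] u [0.019 1.   ] px (330.0, 227.5)
 scene centre px [307.7 170.7]
large [ 0.6246 -0.1807] sides [np.float64(0.1277), np.float64(0.0641)] u [-0.256  0.967] px (347.632080078125, 165.4622631072998)
 scene centre px [269.3 143.2]
drop [ 0.4603 -0.3192] sides [np.float64(0.0683), np.float64(0.1337)] u [0.186 0.983] px (405.5540542602539, 226.6756763458252)
 scene centre px [333.1 133.3]
```

View pics/c2.png

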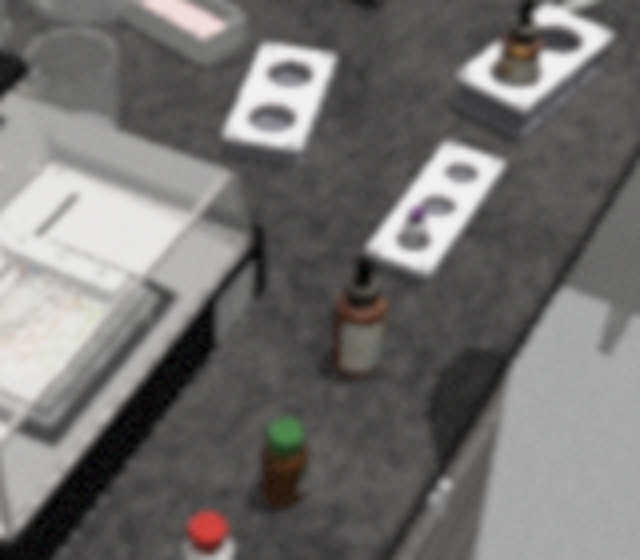

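Top view: blue vial (144,235), red vial (114,198), large white (184,240), large amber (218,241), dropper (269,236). Racks sit at about (330,228), (348,165) and (405,227), and the scene view agrees to about 1 px. I'll turn the tool first so it closes along world x.

Emit:
servo_tool(series="0.18 -0.075 -0.01 0 0 -40 0;0.18 -0.075 -0.01 0 0 -40 0;0.18 -0.075 -0.01 0 0 -40 0;0.18 -0.075 -0.01 0 0 -40 0;0.18 -0.075 -0.01 0 0 -40 0", squeeze=25)

```text
clock: 0.6
position: [0.3626, -0.3871, 0.2414]
ee_rot: [-0.001, 0.851, 0.525, 0.002]
contact_force: [-1.4, -0.6, 0.9]
width: 0.0855
gripper_force: 0.0
```

Emit:
servo_tool(series="0.21 -0.006 0 0 0 -27.3 0;0.21 -0.006 0 0 0 -27.3 0;0.21 -0.006 0 0 0 -27.3 0;0.21 -0.006 0 0 0 -27.3 0;0.21 -0.006 0 0 0 -27.3 0")

```text
clock: 1.1
position: [0.4512, -0.1975, 0.2411]
ee_rot: [-0.001, 0.705, 0.709, 0.001]
contact_force: [-0.1, -0.6, -0.0]
width: 0.085
gripper_force: 0.0
```

Emit:
servo_tool(series="0.24 0 0 0 0 0 0;0.24 0 0 0 0 0 0;0.24 0 0 0 0 0 0;0.24 0 0 0 0 0 0;0.24 0 0 0 0 0 0")

```text
clock: 1.6
position: [0.4494, 0.0395, 0.2411]
ee_rot: [-0.0, 0.707, 0.707, -0.0]
contact_force: [0.3, 0.2, 0.2]
width: 0.0854
gripper_force: 0.0
```

Emit:
servo_tool(series="0.24 0 0 0 0 0 0;0.24 0 0 0 0 0 0;0.24 0 0 0 0 0 0;0.24 0 0 0 0 0 0;0.24 0 0 0 0 0 0")

```text
clock: 2.1
position: [0.4498, 0.2798, 0.241]
ee_rot: [0.0, 0.707, 0.708, -0.0]
contact_force: [0.3, -0.9, 0.4]
width: 0.0853
gripper_force: 0.0
```

Emit:
servo_tool(series="0.05 0 0 0 0 0 0;0.075 0.002 0.09 0 0 0 0.4;0.075 0.002 0.09 0 0 0 0.4;0.075 0.002 0.09 0 0 0 0.4;0.075 0.002 0.09 0 0 0 0.4")

```text
clock: 2.6
position: [0.4519, 0.352, 0.151]
ee_rot: [0.0, 0.707, 0.707, -0.001]
contact_force: [-0.0, -0.4, 0.1]
width: 0.0513
gripper_force: 0.0
```

Run:
```python
from h import *
s=manip.get_state(); print(s["position"].round(4),s["width"],s["qpos"].round(2)); 
c=eyes.camera_info("wrist");print(c)
im=snap("wrist","w1")
for z in (0,.04): print(proj("wrist",[.4516,.3558,z]))
```

```text
[0.4519 0.352  0.151 ] 0.05130928487305437 [ 0.54  0.33  1.63 -0.    1.18  0.54]
{'fx': 282.69403564628976, 'fy': 282.69403564628976, 'cx': 250.84974090125525, 'cy': 192.88274528745015, 'eye': array([0.45206529, 0.43083631, 0.29274429]), 'orientation': array([ 1.56145391e-01,  9.87733914e-01, -3.30527958e-04, -4.71553533e-04])}
[249.26159764 175.39266692]
[249.13137198 185.95030815]
```

View pics/w1.png

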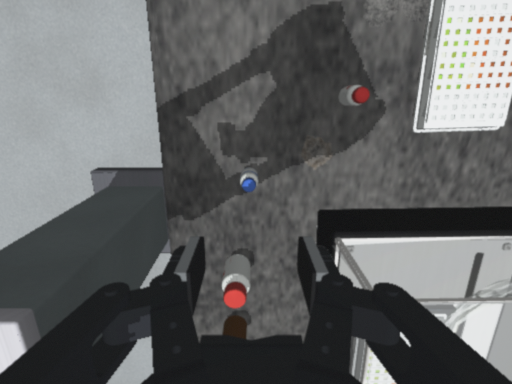

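Blue cap at (249,184), predicted (249,186): the vial is about 1 mm farther in y. Red small cap at (362,95).

Emit:
servo_tool(series="0.004 0 0.05 0 0 0 0.4;0.004 0 0.1 0 0 0 0.4;0.004 0 0.138 0 0 0 0.4;0.004 0 0.138 0 0 0 0.4;0.004 0 0.138 0 0 0 0.4")

```text
clock: 3.15
position: [0.4538, 0.357, 0.0155]
ee_rot: [0.001, 0.707, 0.707, 0.002]
contact_force: [-0.3, -0.9, 0.3]
width: 0.0512
gripper_force: 0.0
```

Emit:
servo_tool(series="0 0 0 0 0 0 1;0 0 0 0 0 0 1;0 0 0 0 0 0 1;0 0 0 0 0 0 1;0 0 0 0 0 0 1")

```text
clock: 3.65
position: [0.4536, 0.3577, 0.016]
ee_rot: [0.001, 0.707, 0.707, 0.003]
contact_force: [-1.2, -0.9, 6.9]
width: 0.0171
gripper_force: 24.2
```

Run:
```python
from h import *
s=manip.get_state(); print(s["position"].round(4),s["width"],s["gripper_force"],s["contact_force"].round(1)); 
im=snap("wrist","w2"); cv2.imwrite("pics/w2c.png",im[100:384,130:380])
```

```text
[0.4536 0.3577 0.016 ] 0.01713347198339074 24.23233151435852 [-1.2 -0.9  6.9]
```

View pics/w2c.png

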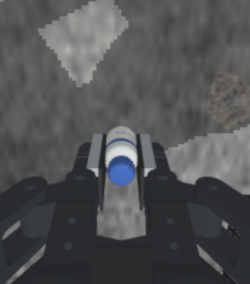

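Emit:
servo_tool(series="0 0 -0.03 0 0 0 1;0 0 -0.08 0 0 0 1;0 0 -0.13 0 0 0 1;0 0 -0.18 0 0 0 1;-0.02 0 -0.22 0 0 0 1")

```text
clock: 4.2
position: [0.4526, 0.3388, 0.2379]
ee_rot: [0.0, 0.706, 0.708, 0.003]
contact_force: [-0.2, -0.0, -0.5]
width: 0.0166
gripper_force: 24.6
```

Emit:
servo_tool(series="-0.05 0 0 0 0 0 1;-0.1 0 0 0 0 0 1;-0.15 0 0 0 0 0 1;-0.2 0 0 0 0 0 1;-0.25 0 0 0 0 0 1")

```text
clock: 4.7
position: [0.4516, 0.0851, 0.2347]
ee_rot: [0.001, 0.707, 0.708, 0.001]
contact_force: [0.9, -0.3, -0.1]
width: 0.0164
gripper_force: 24.6
```

Emit:
servo_tool(series="-0.05 0 0 0 0 0 1;-0.1 0 0 0 0 0 1;-0.15 0 0 0 0 0 1;-0.2 0 0 0 0 0 1;-0.24 0.007 0 0 0 0 1")

```text
clock: 5.2
position: [0.4582, -0.1558, 0.2348]
ee_rot: [0.001, 0.707, 0.707, 0.0]
contact_force: [0.9, -0.9, -0.2]
width: 0.0164
gripper_force: 24.6
```

Emit:
servo_tool(series="-0.02 0 0.05 0 0 0 1;-0.02 0 0.1 0 0 0 1;-0.02 0 0.14 0 0 0 1;-0.02 0 0.14 0 0 0 1;-0.02 0 0.14 0 0 0 1")

```text
clock: 5.7
position: [0.4595, -0.1734, 0.0943]
ee_rot: [0.0, 0.707, 0.707, 0.0]
contact_force: [0.8, -0.1, -0.7]
width: 0.017
gripper_force: 24.6
```

Run:
```python
from h import *
s=manip.get_state(); print(s["position"].round(4),s["width"],s["gripper_force"],s["contact_force"].round(1)); 
im=snap("wrist","w3"); cv2.imwrite("pics/w3c.png",cv2.resize(im[60:384,130:430],None,fx=1.8,fy=1.8))
for y in (-44,0,44): print(proj("wrist",[.4614+.00084*0+y*.000019,-.1293+y*.001,.014]).round(1))
```

```text
[ 0.4595 -0.1734  0.0943] 0.01695254539751862 24.643696546554565 [ 0.8 -0.1 -0.7]
[250.2 199.4]
[251.2 146.8]
[252.4  87.3]
```

View pics/w3c.png

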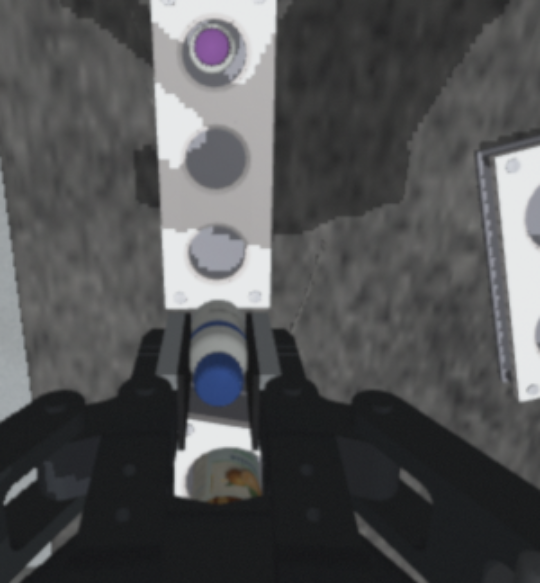

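Bays at (250.6,199) and (249,147) match the prediction within 1–2 px, and the vial is upright in the pads. Lowering it.

Emit:
servo_tool(series="0 0.001 0.03 0 0 0 1;0 0.001 0.055 0 0 0 1;0 0.001 0.068 0 0 0 1;0 0.001 0.072 0 0 0 1;0 0.001 0.073 0 0 0 1")

```text
clock: 6.25
position: [0.4619, -0.1739, 0.0221]
ee_rot: [0.002, 0.707, 0.707, 0.001]
contact_force: [0.1, -0.2, -0.2]
width: 0.017
gripper_force: 24.6
```

Emit:
servo_tool(series="0 0 0.001 0 0 0 1;0 0 0.002 0 0 0 1;0 0 0.002 0 0 0 1")

```text
clock: 6.55
position: [0.4614, -0.1739, 0.02]
ee_rot: [0.002, 0.707, 0.707, 0.0]
contact_force: [-0.9, 0.4, 5.8]
width: 0.0167
gripper_force: 25.3
```

Emit:
servo_tool(series="0 0 0 0 0 0 0.5;0 0 0 0 0 0 0.5;0 0 0 0 0 0 0.5;0 0 0 0 0 0 0.5")

```text
clock: 6.95
position: [0.46, -0.1732, 0.0183]
ee_rot: [-0.0, 0.707, 0.707, -0.0]
contact_force: [-0.3, 0.6, 0.3]
width: 0.0429
gripper_force: 0.0
```

Emit:
servo_tool(series="0 0 -0.02 0 0 0 0.5;0 0 -0.06 0 0 0 0.5;0 0 -0.1 0 0 0 0.4;0 0 -0.1 0 0 0 0.4")

```text
clock: 7.35
position: [0.4637, -0.1751, 0.1232]
ee_rot: [0.005, 0.707, 0.707, 0.002]
contact_force: [0.3, -0.4, 0.1]
width: 0.0512
gripper_force: 0.0
```

Run:
```python
from h import *
s=manip.get_state(); print(s["position"].round(4),s["width"],s["gripper_force"],s["contact_force"].round(1)); 
im=snap("wrist","w4"); t=snap("top","t4")
a=im[60:384,130:430]; b=cv2.resize(t[200:260,290:370],None,fx=5,fy=5); o=np.zeros((324,720,3),np.uint8);o[:,:300]=a;o[:300,310:710]=b
cv2.imwrite("pics/w4c.png",o)
```

```text
[ 0.4637 -0.1751  0.1232] 0.051163451342725354 0.0 [ 0.3 -0.4  0.1]
```

View pics/w4c.png

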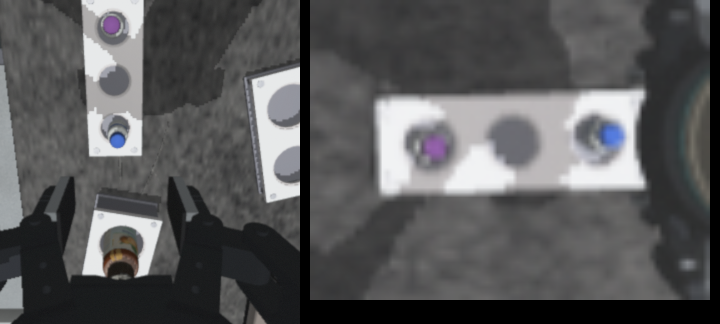

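Emit:
servo_tool(series="0 0 -0.05 0 0 0 0.4;0 0 -0.1 0 0 0 0.4;0.05 0 -0.12 0 0 0 0.4;0.1 0 -0.12 0 0 0 0.4;0.15 -0.008 -0.12 0 0 0 0.4")

```text
clock: 7.95
position: [0.4528, -0.0261, 0.2375]
ee_rot: [-0.0, 0.708, 0.707, 0.0]
contact_force: [0.4, 0.5, -0.7]
width: 0.0509
gripper_force: 0.0
```

Emit:
servo_tool(series="0.05 0 0 0 0 0 0.4;0.1 0 0 0 0 0 0.4;0.15 0 0 0 0 0 0.4;0.2 0 0 0 0 0 0.4;0.25 0 0 0 0 0 0.4")

```text
clock: 8.45
position: [0.4512, 0.2243, 0.2362]
ee_rot: [-0.001, 0.707, 0.707, -0.002]
contact_force: [1.6, -0.0, -0.5]
width: 0.0513
gripper_force: 0.0
```

Emit:
servo_tool(series="0.05 0 0 0 0 0 0.4;0.1 0 0 0 0 0 0.4;0.15 0 0 0 0 0 0.4;0.19 0.03 0 0 0 0 0.4;0.208 0.07 0 0 0 0 0.4")

```text
clock: 8.95
position: [0.5201, 0.4347, 0.2357]
ee_rot: [-0.001, 0.705, 0.709, -0.002]
contact_force: [1.1, 0.2, 0.9]
width: 0.0511
gripper_force: 0.0
```

Emit:
servo_tool(series="0 0.024 0.03 0 0 0 0.4;0 0.024 0.08 0 0 0 0.4;0 0.024 0.12 0 0 0 0.4;0 0.024 0.12 0 0 0 0.4;0 0.024 0.12 0 0 0 0.4")

```text
clock: 9.45
position: [0.5457, 0.4303, 0.1166]
ee_rot: [-0.0, 0.707, 0.707, -0.002]
contact_force: [0.1, 0.4, 1.4]
width: 0.0513
gripper_force: 0.0
```

Run:
```python
from h import *
s=manip.get_state(); print(s["position"].round(4),s["width"],s["contact_force"].round(1)); 
im=snap("wrist","w5"); h=cv2.cvtColor(im,cv2.COLOR_BGR2HSV)
m=(((h[...,0]<10)|(h[...,0]>170))&(h[...,1]>140)&(h[...,2]>70)).astype(np.uint8)
n,l,st,c=cv2.connectedComponentsWithStats(m)
for i in range(1,n):
    if st[i,4]>40: print(c[i].round(1),st[i,4],ray("wrist",*c[i],.04).round(4))
print(proj("wrist",[.547,.4355,.04]))
```

```text
[0.5457 0.4303 0.1166] 0.05125904388383368 [0.1 0.4 1.4]
[251.4 194.3] 195 [0.5475 0.4374 0.04  ]
[436.8 231.5] 71 [0.7069 0.4036 0.04  ]
[137.2 377.6] 184 [0.429  0.2372 0.04  ]
[250.72617827 196.42882617]
```

Emit:
servo_tool(series="0.006 0.001 0.03 0 0 0 0.4;0.006 0.001 0.07 0 0 0 0.4;0.006 0.001 0.1 0 0 0 0.4;0.006 0.001 0.1 0 0 0 0.4;0.006 0.001 0.1 0 0 0 0.4")

```text
clock: 10.0
position: [0.5488, 0.4377, 0.0207]
ee_rot: [0.0, 0.707, 0.707, 0.002]
contact_force: [0.5, -0.2, -0.4]
width: 0.0507
gripper_force: 0.0
```

Emit:
servo_tool(series="0 0 0 0 0 0 1;0 0 0 0 0 0 1;0 0 0 0 0 0 1;0 0 0 0 0 0 1;0 0 0 0 0 0 1")

```text
clock: 10.5
position: [0.5486, 0.4377, 0.0208]
ee_rot: [0.0, 0.707, 0.707, 0.002]
contact_force: [-0.5, 1.0, 6.6]
width: 0.0168
gripper_force: 24.0
```

Emit:
servo_tool(series="0 0 -0.03 0 0 0 1;0 0 -0.08 0 0 0 1;0 0 -0.13 0 0 0 1;0 0 -0.18 0 0 0 1;0 -0.02 -0.22 0 0 0 1")

```text
clock: 11.0
position: [0.5298, 0.4368, 0.2419]
ee_rot: [0.001, 0.708, 0.707, 0.003]
contact_force: [-0.1, 0.0, -0.6]
width: 0.0164
gripper_force: 24.3
```

Emit:
servo_tool(series="-0.01 -0.04 0 0 0 0 1;-0.04 -0.069 0 0 0 0 1;-0.09 -0.069 0 0 0 0 1;-0.14 -0.069 0 0 0 0 1;-0.19 -0.069 0 0 0 0 1")

```text
clock: 11.5
position: [0.4578, 0.2452, 0.2389]
ee_rot: [0.001, 0.706, 0.708, 0.001]
contact_force: [0.9, 0.7, 0.3]
width: 0.0166
gripper_force: 24.3
```

Emit:
servo_tool(series="-0.05 0 0 0 0 0 1;-0.1 0 0 0 0 0 1;-0.15 0 0 0 0 0 1;-0.2 0 0 0 0 0 1;-0.24 0 0 0 0 0 1")

```text
clock: 12.0
position: [0.4581, 0.0041, 0.239]
ee_rot: [0.001, 0.707, 0.707, 0.0]
contact_force: [0.9, -0.1, -0.2]
width: 0.0169
gripper_force: 24.3
```

Emit:
servo_tool(series="-0.05 0 0 0 0 0 1;-0.1 0 0.01 0 0 0 1;-0.135 0 0.05 0 0 0 1;-0.135 0 0.1 0 0 0 1;-0.135 0 0.14 0 0 0 1")

```text
clock: 12.5
position: [0.4586, -0.13, 0.0973]
ee_rot: [0.001, 0.708, 0.706, 0.0]
contact_force: [-0.3, -0.1, -0.3]
width: 0.0165
gripper_force: 24.3
```

Emit:
servo_tool(series="0 0 0 0 0 0 1;0 0 0 0 0 0 1")

```text
clock: 12.7
position: [0.4589, -0.1284, 0.0989]
ee_rot: [-0.0, 0.707, 0.707, -0.0]
contact_force: [0.0, 0.4, -0.0]
width: 0.0163
gripper_force: 24.3
```

Run:
```python
from h import *
s=manip.get_state(); print(s["position"].round(4),s["width"],s["gripper_force"],s["contact_force"].round(1)); 
im=snap("wrist","w6"); cv2.imwrite("pics/w6c.png",cv2.resize(im[60:384,130:430],None,fx=1.5,fy=1.5))
```

```text
[ 0.4589 -0.1284  0.0989] 0.016303236980485834 24.31769371032715 [ 0.   0.4 -0. ]
```

View pics/w6c.png

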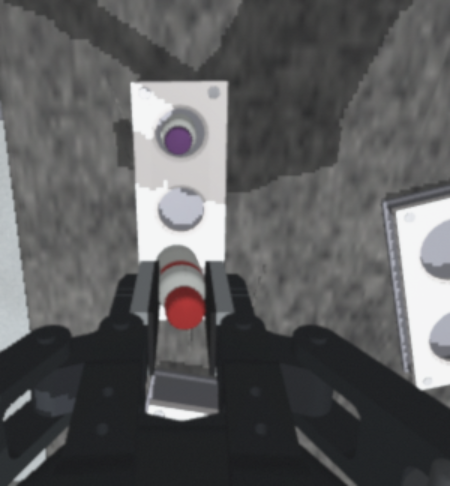

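Held vial is upright over the middle bay, which shows at about (181,208) in the crop.

Emit:
servo_tool(series="-0.001 0.0015 0.03 0 0 0 1;-0.001 0.0015 0.055 0 0 0 1;-0.001 0.0015 0.068 0 0 0 1;-0.001 0.0015 0.072 0 0 0 1;-0.001 0.0015 0.073 0 0 0 1")

```text
clock: 13.25
position: [0.462, -0.1298, 0.027]
ee_rot: [0.002, 0.707, 0.708, 0.001]
contact_force: [-0.0, 0.3, -0.0]
width: 0.0161
gripper_force: 24.3
```

Emit:
servo_tool(series="0 0 0.001 0 0 0 1;0 0 0.001 0 0 0 1")

```text
clock: 13.45
position: [0.4612, -0.1297, 0.0255]
ee_rot: [0.001, 0.707, 0.707, 0.0]
contact_force: [0.1, -1.0, -0.4]
width: 0.0168
gripper_force: 24.3
```

Emit:
servo_tool(series="0 0 0.001 0 0 0 1;0 0 0.001 0 0 0 1;0 0 0.001 0 0 0 1")

```text
clock: 13.75
position: [0.4612, -0.1298, 0.0247]
ee_rot: [0.001, 0.707, 0.707, 0.0]
contact_force: [-1.2, 1.0, 7.5]
width: 0.0166
gripper_force: 25.1
```

Emit:
servo_tool(series="0 0 0 0 0 0 0.5;0 0 0 0 0 0 0.5;0 0 0 0 0 0 0.5;0 0 0 0 0 0 0.5")

```text
clock: 14.15
position: [0.4601, -0.1293, 0.0232]
ee_rot: [-0.0, 0.707, 0.707, -0.0]
contact_force: [-0.6, 0.2, 0.7]
width: 0.0428
gripper_force: 0.0
```

Emit:
servo_tool(series="0 0 -0.03 0 0 0 0.5;0 0 -0.07 0 0 0 0.5;0 0 -0.12 0 0 0 0.4;0 0 -0.17 0 0 0 0.3;0.05 -0.01 -0.19 0 0 0 0.3")

```text
clock: 14.65
position: [0.4558, -0.0881, 0.2167]
ee_rot: [0.006, 0.709, 0.705, 0.002]
contact_force: [0.4, 0.4, -1.1]
width: 0.06
gripper_force: 0.0
```

Emit:
servo_tool(series="0.05 0 0 0 0 0 0.3;0.1 0 0 0 0 0 0.3;0.15 0 0 0 0 0 0.3;0.2 -0.01 0 0 0 0 0.3;0.2 -0.015 0 0 0 0 0.3")

```text
clock: 15.15
position: [0.4344, 0.1215, 0.2113]
ee_rot: [-0.001, 0.704, 0.71, 0.001]
contact_force: [0.2, -0.6, -0.1]
width: 0.0597
gripper_force: 0.0
```

Run:
```python
from h import *
s=manip.get_state(); print(s["position"].round(4),s["width"],s["contact_force"].round(1)); 
im=snap("wrist","w7"); t=snap("top","t7")
h=cv2.cvtColor(im,cv2.COLOR_BGR2HSV)
for nm,m in (("green",(abs(h[...,0].astype(int)-62)<15)&(h[...,1]>80)),("red",((h[...,0]<10)|(h[...,0]>170))&(h[...,1]>140)&(h[...,2]>90))):
  n,l,st,c=cv2.connectedComponentsWithStats(m.astype(np.uint8))
  for i in range(1,n):
    if st[i,4]>60: print(nm,c[i].round(1),st[i,4],ray("wrist",*c[i],.062).round(4))
b=cv2.resize(t[200:260,290:370],None,fx=5,fy=5); o=np.zeros((384,800,3),np.uint8);o[:,:400]=im[:,100:500];o[:300,400:]=b
cv2.imwrite("pics/w7c.png",o)
```

```text
[0.4344 0.1215 0.2113] 0.059727538746009355 [ 0.2 -0.6 -0.1]
green [248.4 143.1] 357 [0.4321 0.1553 0.062 ]
red [253.4  50.7] 450 [0.4367 0.2409 0.062 ]
```

View pics/w7c.png

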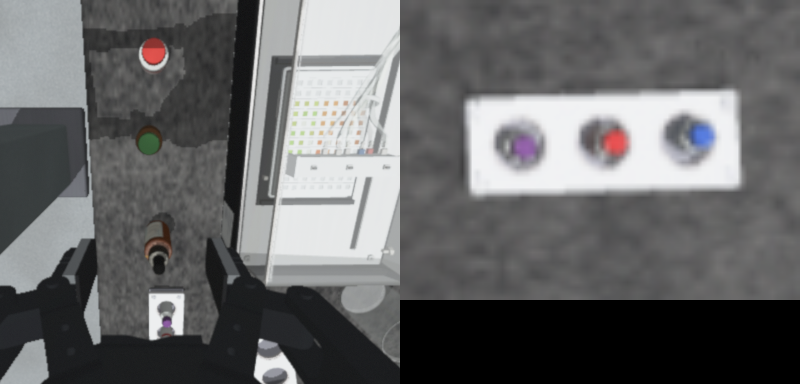

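Both small vials stand in their bays (top-view crop: red at (615,143), blue at (703,136), violet undisturbed). Next is the large amber vial, with a settled look first.

Emit:
servo_tool(series="0.037 -0.003 0.03 0 0 0 0.3;0.037 -0.003 0.07 0 0 0 0.3;0.037 -0.003 0.08 0 0 0 0.3;0.037 -0.003 0.08 0 0 0 0.3;0.037 -0.003 0.08 0 0 0 0.3")

```text
clock: 15.75
position: [0.4343, 0.1522, 0.1325]
ee_rot: [0.001, 0.708, 0.707, 0.001]
contact_force: [0.1, 0.3, 0.0]
width: 0.0602
gripper_force: 0.0
```

Emit:
servo_tool(series="0 0 0 0 0 0 0.3;0 0 0 0 0 0 0.3")

```text
clock: 15.95
position: [0.4342, 0.153, 0.1329]
ee_rot: [0.001, 0.707, 0.707, 0.001]
contact_force: [-0.5, 0.9, 0.2]
width: 0.0599
gripper_force: 0.0
```

Run:
```python
from h import *
s=manip.get_state(); print(s["position"].round(4),s["width"],s["contact_force"].round(1)); 
im=snap("wrist","w8")
h=cv2.cvtColor(im,cv2.COLOR_BGR2HSV)
for nm,m in (("green",(abs(h[...,0].astype(int)-62)<15)&(h[...,1]>80)),("red",((h[...,0]<10)|(h[...,0]>170))&(h[...,1]>140)&(h[...,2]>90))):
  n,l,st,c=cv2.connectedComponentsWithStats(m.astype(np.uint8))
  for i in range(1,n):
    if st[i,4]>60:
      x,y,w,hh=st[i,:4]; print(nm,c[i].round(1),st[i],ray("wrist",*c[i],.062).round(4),"top edge y",ray("wrist",x+w/2,y,.062)[1].round(4),"bottom edge",ray("wrist",x+w/2,y+hh,.062)[1].round(4))
b=im[100:300,150:350]
cv2.imwrite("pics/w8c.png",cv2.resize(b,None,fx=2.5,fy=2.5))
```

```text
[0.4342 0.153  0.1329] 0.05989017541713752 [-0.5  0.9  0.2]
green [247.3 194.4] [234 180  27  30 634] [0.4313 0.1619 0.062 ] top edge y 0.1737 bottom edge 0.1486
red [252.6  79.5] [238  64  30  32 744] [0.4354 0.2464 0.062 ] top edge y 0.2564 bottom edge 0.2355
```

View pics/w8c.png

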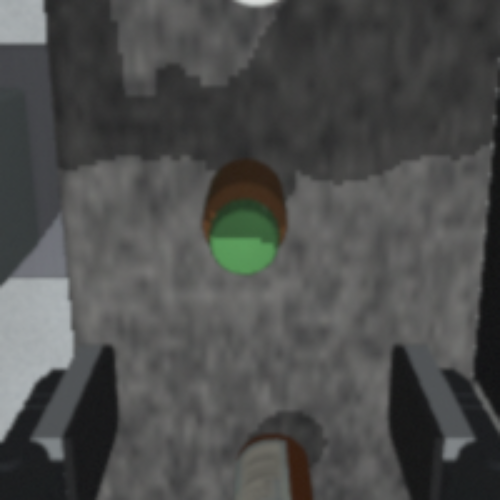

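Green cap near rim gives the vial centre at about (0.4325, 0.1605), and the white one is near (0.436, 0.2475).

Emit:
servo_tool(series="0.0075 -0.002 0.03 0 0 0 0.3;0.0075 -0.002 0.07 0 0 0 0.3;0.0075 -0.002 0.111 0 0 0 0.3;0.0075 -0.002 0.111 0 0 0 0.3;0.0075 -0.002 0.111 0 0 0 0.3")

```text
clock: 16.5
position: [0.4311, 0.1608, 0.021]
ee_rot: [-0.0, 0.707, 0.707, -0.0]
contact_force: [-0.3, -0.4, 0.7]
width: 0.0597
gripper_force: 0.0
```

Emit:
servo_tool(series="0 0 0 0 0 0 1;0 0 0 0 0 0 1;0 0 0 0 0 0 1;0 0 0 0 0 0 1;0 0 0 0 0 0 1")

```text
clock: 17.0
position: [0.4326, 0.1611, 0.0225]
ee_rot: [0.001, 0.707, 0.707, 0.002]
contact_force: [0.8, -0.3, 7.3]
width: 0.0291
gripper_force: 24.4
```

Emit:
servo_tool(series="0 0 -0.03 0 0 0 1;0 0 -0.08 0 0 0 1;0 0 -0.13 0 0 0 1;0 0 -0.18 0 0 0 1;-0.02 0 -0.2 0 0 0 1")

```text
clock: 17.5
position: [0.4335, 0.1424, 0.2268]
ee_rot: [0.003, 0.706, 0.708, 0.005]
contact_force: [1.3, -0.1, -1.3]
width: 0.0291
gripper_force: 25.2
```

Emit:
servo_tool(series="-0.05 0 0 0 0 0 1;-0.1 0 0 0 0 0 1;-0.15 0 0 0 0 0 1;-0.2 0 0 0 0 0 1;-0.24 0.02 0 0 0 0 1")

```text
clock: 18.0
position: [0.4487, -0.1012, 0.2218]
ee_rot: [0.0, 0.707, 0.707, -0.0]
contact_force: [0.7, -0.3, 0.1]
width: 0.0291
gripper_force: 25.1
```

Emit:
servo_tool(series="-0.025 0.035 0 0 0 0 1;-0.05 0.075 0 0 0 0 1;-0.08 0.11 0 0 0 0 1;-0.1 0.15 0 0 0 0 1;-0.108 0.178 0 0 0 0 1")

```text
clock: 18.5
position: [0.6313, -0.2097, 0.2211]
ee_rot: [0.001, 0.708, 0.707, 0.0]
contact_force: [-1.2, 0.4, -1.0]
width: 0.0294
gripper_force: 25.1
```

Emit:
servo_tool(series="0 0 0.05 0 0 0 1;0 0 0.1 0 0 0 1;0 0 0.1 0 0 0 1;0 0 0.1 0 0 0 1;0 0 0.1 0 0 0 1")

```text
clock: 19.0
position: [0.6311, -0.208, 0.1242]
ee_rot: [0.003, 0.707, 0.707, 0.001]
contact_force: [1.1, 0.2, 0.7]
width: 0.0292
gripper_force: 25.2
```

Run:
```python
from h import *
s=manip.get_state(); print(s["position"].round(4),s["width"],s["gripper_force"],s["contact_force"].round(1)); 
im=snap("wrist","w9"); cv2.imwrite("pics/w9c.png",cv2.resize(im[60:384,130:430],None,fx=1.8,fy=1.8))
for k in (-30,30): print(proj("wrist",[.6246-.256e-3*k,-.1807+.967e-3*k,.02]).round(1))
for sx in (-31,31):
  for sy in (-63,63): print(sx,sy,proj("wrist",[.6246+.967e-3*sx-.256e-3*sy,-.1807+.256e-3*sx+.967e-3*sy,.02]).round(1))
g=cv2.cvtColor(im,cv2.COLOR_BGR2GRAY)[60:290]; m=(g>150).astype(np.uint8)
```

```text
[ 0.6311 -0.208   0.1242] 0.02923498873290727 25.15900433063507 [1.1 0.2 0.7]
[251.3 193.5]
[233.2 128.9]
-31 -63 [228.8 233. ]
-31 63 [186.1  99.3]
31 -63 [292.  217.5]
31 63 [258.9  78.6]
```

View pics/w9c.png

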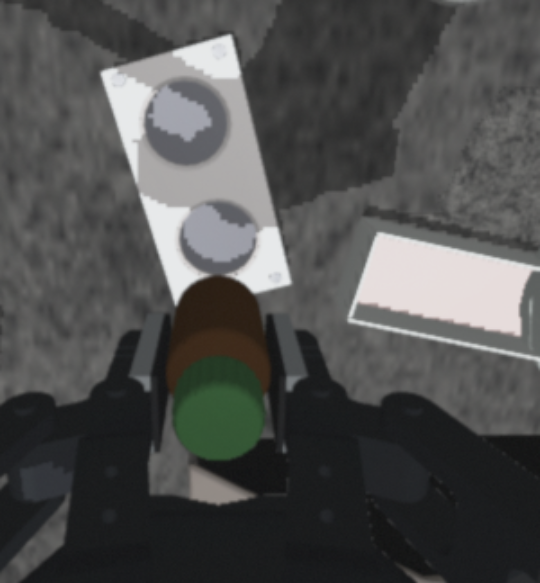

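Bays show at (251,192) and (234,128), within 1–2 px of prediction.

Emit:
servo_tool(series="-0.0005 0.001 0.04 0 0 0 1;-0.0005 0.001 0.07 0 0 0 1;-0.0005 0.001 0.088 0 0 0 1;-0.0005 0.001 0.095 0 0 0 1;-0.0005 0.001 0.096 0 0 0 1")

```text
clock: 19.55
position: [0.6315, -0.2082, 0.0267]
ee_rot: [0.002, 0.707, 0.707, 0.001]
contact_force: [0.1, 0.1, -0.6]
width: 0.0293
gripper_force: 25.5
```

Emit:
servo_tool(series="0 0 0.001 0 0 0 1;0 0 0.002 0 0 0 1;0 0 0.002 0 0 0 1")

```text
clock: 19.85
position: [0.6319, -0.2085, 0.0263]
ee_rot: [0.003, 0.707, 0.707, 0.001]
contact_force: [-1.4, 0.2, 6.3]
width: 0.0292
gripper_force: 26.3
```

Emit:
servo_tool(series="0 0 0 0 0 0 0.35;0 0 0 0 0 0 0.35;0 0 0 0 0 0 0.35;0 0 0 0 0 0 0.35")

```text
clock: 20.25
position: [0.6301, -0.2076, 0.0226]
ee_rot: [0.0, 0.707, 0.707, -0.0]
contact_force: [-0.8, -0.5, 0.6]
width: 0.0552
gripper_force: 0.0
```

Emit:
servo_tool(series="0 0 -0.03 0 0 0 0.35;0 0 -0.07 0 0 0 0.35;0 0 -0.12 0 0 0 0.3;0 0 -0.17 0 0 0 0.3;0 -0.02 -0.2 0 0 0 0.3")

```text
clock: 20.75
position: [0.6132, -0.2084, 0.2267]
ee_rot: [0.004, 0.707, 0.708, 0.002]
contact_force: [0.1, -0.8, 0.9]
width: 0.0599
gripper_force: 0.0
```

Emit:
servo_tool(series="0.01 -0.045 0 0 0 0 0.3;0.03 -0.09 0 0 0 0 0.3;0.05 -0.13 0 0 0 0 0.3;0.08 -0.165 0 0 0 0 0.3;0.12 -0.175 0 0 0 0 0.3")

```text
clock: 21.25
position: [0.4312, -0.0872, 0.2223]
ee_rot: [-0.001, 0.708, 0.706, -0.001]
contact_force: [1.6, 0.3, 0.3]
width: 0.0596
gripper_force: 0.0
```

Emit:
servo_tool(series="0.05 0 0 0 0 0 0.3;0.1 0 0 0 0 0 0.3;0.15 0 0 0 0 0 0.3;0.2 0 0 0 0 0 0.3;0.245 0 0 0 0 0 0.3")

```text
clock: 21.75
position: [0.4344, 0.1595, 0.2227]
ee_rot: [0.0, 0.707, 0.708, 0.0]
contact_force: [0.9, 1.4, 0.2]
width: 0.0598
gripper_force: 0.0
```

Emit:
servo_tool(series="0.05 0 0 0 0 0 0.3;0.083 0 0.03 0 0 0 0.3;0.083 0 0.08 0 0 0 0.3;0.083 0 0.09 0 0 0 0.3;0.083 0 0.09 0 0 0 0.3")

```text
clock: 22.25
position: [0.4333, 0.2395, 0.131]
ee_rot: [-0.001, 0.707, 0.707, -0.002]
contact_force: [-0.3, 0.4, -0.0]
width: 0.0597
gripper_force: 0.0
```

Run:
```python
from h import *
s=manip.get_state(); print(s["position"].round(4),s["width"],s["contact_force"].round(1)); 
im=snap("wrist","w10"); snap("top","t10")
h=cv2.cvtColor(im,cv2.COLOR_BGR2HSV)
m=((h[...,0]<10)|(h[...,0]>170))&(h[...,1]>140)&(h[...,2]>90)
n,l,st,c=cv2.connectedComponentsWithStats(m.astype(np.uint8))
for i in range(1,n):
    if st[i,4]>60:
      x,y,w,hh=st[i,:4]; print(c[i].round(1),st[i],ray("wrist",x+w/2,y+hh,.062).round(4)+[0,.012,0])
```

```text
[0.4333 0.2395 0.131 ] 0.05969109430431624 [-0.3  0.4 -0. ]
[254.3 195.5] [241 181  27  29 589] [0.4392 0.2472 0.062 ]
```

Emit:
servo_tool(series="0.0075 0.004 0.03 0 0 0 0.3;0.0075 0.004 0.07 0 0 0 0.3;0.0075 0.004 0.109 0 0 0 0.3;0.0075 0.004 0.109 0 0 0 0.3;0.0075 0.004 0.109 0 0 0 0.3")

```text
clock: 22.85
position: [0.4405, 0.2478, 0.0252]
ee_rot: [0.001, 0.707, 0.707, 0.001]
contact_force: [0.8, 0.2, 0.4]
width: 0.06
gripper_force: 0.0
```

Emit:
servo_tool(series="0 0 0 0 0 0 1;0 0 0 0 0 0 1;0 0 0 0 0 0 1;0 0 0 0 0 0 1;0 0 0 0 0 0 1")

```text
clock: 23.35
position: [0.4406, 0.2484, 0.0259]
ee_rot: [0.001, 0.707, 0.707, 0.002]
contact_force: [0.0, -0.8, 5.3]
width: 0.0289
gripper_force: 24.3
```

Emit:
servo_tool(series="0 0 -0.03 0 0 0 1;0 0 -0.08 0 0 0 1;0 0 -0.13 0 0 0 1;0 0 -0.18 0 0 0 1;-0.02 0 -0.2 0 0 0 1")

```text
clock: 23.85
position: [0.4416, 0.2301, 0.2304]
ee_rot: [0.002, 0.706, 0.708, 0.006]
contact_force: [1.0, -0.1, -0.5]
width: 0.0291
gripper_force: 25.1
```

Emit:
servo_tool(series="-0.05 0 0 0 0 0 1;-0.1 0 0 0 0 0 1;-0.15 0 0 0 0 0 1;-0.2 0 0 0 0 0 1;-0.245 0 0 0 0 0 1")

```text
clock: 24.35
position: [0.4388, -0.0193, 0.2251]
ee_rot: [0.002, 0.707, 0.707, 0.001]
contact_force: [0.9, 0.0, 0.6]
width: 0.029
gripper_force: 25.1
```

Emit:
servo_tool(series="-0.05 0.005 0 0 0 0 1;-0.09 0.03 0 0 0 0 1;-0.11 0.07 0 0 0 0 1;-0.12 0.115 0 0 0 0 1;-0.132 0.16 0 0 0 0 1")

```text
clock: 24.85
position: [0.6004, -0.1503, 0.2253]
ee_rot: [0.001, 0.707, 0.707, 0.001]
contact_force: [0.8, -0.1, 0.4]
width: 0.029
gripper_force: 25.1
```

Emit:
servo_tool(series="0 0.018 0.05 0 0 0 1;0 0.018 0.1 0 0 0 1;0 0.018 0.1 0 0 0 1;0 0.018 0.1 0 0 0 1;0 0.018 0.1 0 0 0 1")

```text
clock: 25.35
position: [0.6186, -0.1497, 0.1269]
ee_rot: [0.003, 0.707, 0.707, 0.001]
contact_force: [-0.4, 0.6, -0.7]
width: 0.0289
gripper_force: 25.1
```

Run:
```python
from h import *
s=manip.get_state(); print(s["position"].round(4),s["width"],s["gripper_force"],s["contact_force"].round(1)); 
im=snap("wrist","w11"); cv2.imwrite("pics/w11c.png",cv2.resize(im[60:384,130:430],None,fx=1.8,fy=1.8))
for k in (-30,30): print(proj("wrist",[.6246-.256e-3*k,-.1807+.967e-3*k,.02]).round(1))
```

```text
[ 0.6186 -0.1497  0.1269] 0.028858118124411615 25.14899969100952 [-0.4  0.6 -0.7]
[263.8 248.5]
[248.1 192.8]
```

View pics/w11c.png

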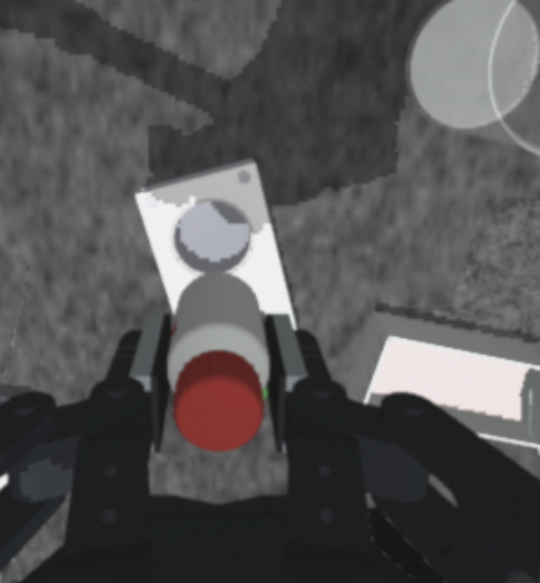

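Emit:
servo_tool(series="-0.001 -0.0015 0.04 0 0 0 1;-0.001 -0.0015 0.07 0 0 0 1;-0.001 -0.0015 0.088 0 0 0 1;-0.001 -0.0015 0.095 0 0 0 1;-0.001 -0.0015 0.096 0 0 0 1")

```text
clock: 25.9
position: [0.6169, -0.1507, 0.0299]
ee_rot: [0.002, 0.707, 0.707, 0.001]
contact_force: [0.5, 0.2, -0.2]
width: 0.0291
gripper_force: 25.6
```

Emit:
servo_tool(series="0 0 0.001 0 0 0 1;0 0 0.002 0 0 0 1;0 0 0.002 0 0 0 1")

```text
clock: 26.2
position: [0.6172, -0.1509, 0.0296]
ee_rot: [0.002, 0.707, 0.707, 0.001]
contact_force: [-2.2, 0.6, 11.0]
width: 0.0293
gripper_force: 26.5
```

Emit:
servo_tool(series="0 0 0 0 0 0 0.35;0 0 0 0 0 0 0.35;0 0 0 0 0 0 0.35;0 0 0 0 0 0 0.35")

```text
clock: 26.6
position: [0.6157, -0.1502, 0.0257]
ee_rot: [0.0, 0.707, 0.707, 0.0]
contact_force: [0.1, -0.3, 0.8]
width: 0.0554
gripper_force: 0.0
```

Emit:
servo_tool(series="0 0 -0.03 0 0 0 0.35;0 0 -0.07 0 0 0 0.35;0 0 -0.12 0 0 0 0.25;0 0 -0.17 0 0 0 0.25;0 -0.02 -0.2 0 0 0 0.25")

```text
clock: 27.1
position: [0.5988, -0.1509, 0.2296]
ee_rot: [0.004, 0.707, 0.708, 0.002]
contact_force: [0.1, -0.2, 0.6]
width: 0.0643
gripper_force: 0.0
```

Emit:
servo_tool(series="0.01 -0.045 0 0 0 0 0.25;0.03 -0.09 0 0 0 0 0.25;0.05 -0.13 0 0 0 0 0.25;0.09 -0.152 0 0 0 0 0.25;0.13 -0.152 0 0 0 0 0.25")

```text
clock: 27.6
position: [0.4398, -0.0194, 0.2256]
ee_rot: [-0.001, 0.708, 0.706, -0.001]
contact_force: [0.4, 0.9, -0.1]
width: 0.0639
gripper_force: 0.0
```

Emit:
servo_tool(series="0.045 0 0 0 0 0 0.25;0.045 0 0.03 0 0 0 0.25;0.045 0 0.06 0 0 0 0.25;0.045 0 0.06 0 0 0 0.25;0.045 0 0.06 0 0 0 0.25")

```text
clock: 28.1
position: [0.4434, 0.0248, 0.1657]
ee_rot: [-0.0, 0.707, 0.707, -0.0]
contact_force: [0.1, 0.5, 0.6]
width: 0.0639
gripper_force: 0.0
```

Run:
```python
from h import *
s=manip.get_state(); print(s["position"].round(4),s["width"],s["contact_force"].round(1)); 
im=snap("wrist","w12"); t=snap("top","t12")
p=ray("top",269.25,235.75,.102); print(p,proj("wrist",p),proj("wrist",[p[0],p[1],.07]))
o=np.zeros((510,800,3),np.uint8);o[:486,:450]=cv2.resize(im[60:384,100:400],None,fx=1.5,fy=1.5);o[:420,450:]=cv2.resize(t[140:260,290:390],None,fx=3.5,fy=3.5)
cv2.imwrite("pics/w12c.png",o)
```

```text
[0.4434 0.0248 0.1657] 0.06391440138084772 [0.1 0.5 0.6]
[0.44545477 0.03191009 0.102     ] [251.53403618 198.28408943] [251.33455881 186.46925094]
```

View pics/w12c.png

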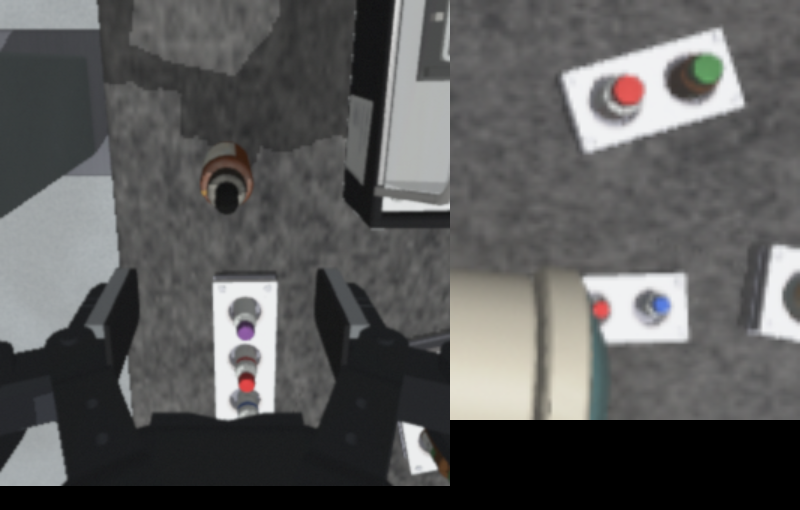

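Both large vials are in their rack. The dropper's bulb top is at (251,193) px, which puts it at about (0.4453, 0.036).

Emit:
servo_tool(series="0.011 0.002 0 0 0 0 0.25;0.011 0.002 0.04 0 0 0 0.25;0.011 0.002 0.085 0 0 0 0.25;0.011 0.002 0.125 0 0 0 0.25;0.011 0.002 0.128 0 0 0 0.25")

```text
clock: 28.7
position: [0.4425, 0.0363, 0.0347]
ee_rot: [-0.003, 0.707, 0.707, -0.003]
contact_force: [-1.4, -0.1, 0.2]
width: 0.0642
gripper_force: 0.0
```

Emit:
servo_tool(series="0 0 0 0 0 0 0.25;0 0 0 0 0 0 0.25")

```text
clock: 28.9
position: [0.4477, 0.0358, 0.0395]
ee_rot: [0.002, 0.707, 0.707, 0.001]
contact_force: [0.5, 0.8, 1.1]
width: 0.0642
gripper_force: 0.0
```

Emit:
servo_tool(series="0 0 0 0 0 0 1;0 0 0 0 0 0 1;0 0 0 0 0 0 1;0 0 0 0 0 0 1;0 0 0 0 0 0 1")

```text
clock: 29.4
position: [0.4464, 0.0357, 0.039]
ee_rot: [0.001, 0.707, 0.707, 0.001]
contact_force: [-0.8, -0.3, 6.9]
width: 0.0318
gripper_force: 24.1
```

Emit:
servo_tool(series="0 0 -0.03 0 0 0 1;0 0 -0.08 0 0 0 1;0 0 -0.13 0 0 0 1;0 0 -0.18 0 0 0 1;-0.02 0 -0.2 0 0 0 1")

```text
clock: 29.9
position: [0.4477, 0.0168, 0.2431]
ee_rot: [0.003, 0.706, 0.708, 0.004]
contact_force: [1.4, 0.4, -1.6]
width: 0.0318
gripper_force: 25.2
```

Emit:
servo_tool(series="-0.05 0 0 0 0 0 1;-0.1 0 0 0 0 0 1;-0.15 0 0 0 0 0 1;-0.2 0 0 0 0 0 1;-0.24 0 0 0 0 0 1")

```text
clock: 30.4
position: [0.4452, -0.2269, 0.2381]
ee_rot: [0.001, 0.707, 0.707, -0.0]
contact_force: [1.0, 0.6, -0.1]
width: 0.0311
gripper_force: 25.2
```

Emit:
servo_tool(series="-0.05 0.008 0 0 0 0 1;-0.1 0.008 0 0 0 0 1;-0.124 0.008 0.03 0 0 0 1;-0.124 0.008 0.07 0 0 0 1;-0.124 0.008 0.09 0 0 0 1")

```text
clock: 30.9
position: [0.4519, -0.3481, 0.1446]
ee_rot: [-0.002, 0.708, 0.707, 0.0]
contact_force: [0.1, 0.6, 0.0]
width: 0.0318
gripper_force: 25.2
```

Emit:
servo_tool(series="0 0 0 0 0 0 1;0 0 0 0 0 0 1")

```text
clock: 31.1
position: [0.4539, -0.3484, 0.1482]
ee_rot: [0.0, 0.707, 0.707, -0.0]
contact_force: [0.5, -0.0, -0.7]
width: 0.032
gripper_force: 25.2
```

Run:
```python
from h import *
s=manip.get_state(); print(s["position"].round(4),s["width"],s["gripper_force"],s["contact_force"].round(1)); 
im=snap("wrist","w13"); cv2.imwrite("pics/w13c.png",cv2.resize(im[60:384,130:430],None,fx=1.8,fy=1.8))
for k in (-31,31): print(proj("wrist",[.4603+.186e-3*k,-.3192+.983e-3*k,.034]).round(1))
```

```text
[ 0.4539 -0.3484  0.1482] 0.032025225579110535 25.15313228708692 [ 0.5 -0.  -0.7]
[250.6 189.3]
[263.6 123.5]
```

View pics/w13c.png

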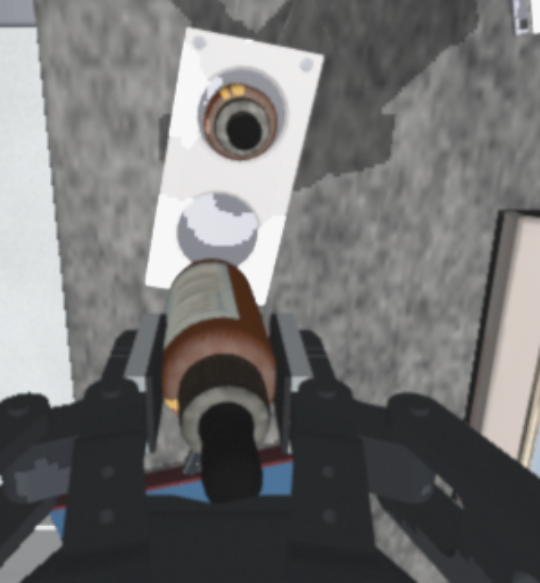

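The free bay is at (251,188), as predicted. The held bottle leans about 3° (top towards +x). I've also gone one over the 14-picture limit, so from here I'll check by numbers only. I'll tilt the tool to straighten the bottle and then lower it.

Emit:
servo_tool(series="-0.001 0.0015 0.02 -3 0 0 1;-0.001 0.0015 0.03 -3 0 0 1;-0.001 0.0015 0.03 -3 0 0 1;-0.001 0.0015 0.03 -3 0 0 1")

```text
clock: 31.55
position: [0.4559, -0.3496, 0.1186]
ee_rot: [0.019, 0.707, 0.707, 0.018]
contact_force: [-0.7, 0.4, -0.3]
width: 0.0316
gripper_force: 25.1
```

Run:
```python
from h import *
s=manip.get_state(); print(s["position"].round(4),s["ee_rot"].round(4),s["contact_force"].round(1))
a=cv2.imread("pics/w13.png"); b=snap("wrist","w14")
print(proj("wrist",[.4545,-.3495,.034]).round(1))
# body/collar/bulb edges: print colours along rows between the pads
for im in (a,b):
    h=cv2.cvtColor(im,cv2.COLOR_BGR2HSV)
    for r in (215,225,235,250,262,268,300,310,318,325):
        row=h[r,212:292]; dark=np.nonzero(row[:,2]<45)[0]+212
        am=np.nonzero((row[:,0]<20)&(row[:,1]>90))[0]+212
        print(r,"amber",(am.min(),am.max(),len(am)) if len(am) else None,"dark",(dark.min(),dark.max(),np.median(dark)) if len(dark) else None)
```

```text
[ 0.4559 -0.3496  0.1186] [0.0192 0.7065 0.7072 0.0183] [-0.7  0.4 -0.3]
[243.7 198.8]
215 amber (np.int64(258), np.int64(266), 9) dark None
225 amber (np.int64(261), np.int64(270), 10) dark None
235 amber (np.int64(263), np.int64(274), 12) dark (np.int64(220), np.int64(282), np.float64(251.0))
250 amber (np.int64(225), np.int64(279), 34) dark (np.int64(216), np.int64(285), np.float64(281.0))
262 amber (np.int64(220), np.int64(282), 13) dark (np.int64(213), np.int64(288), np.float64(253.0))
268 amber (np.int64(220), np.int64(225), 6) dark (np.int64(212), np.int64(290), np.float64(253.5))
300 amber None dark (np.int64(216), np.int64(291), np.float64(255.5))
310 amber None dark (np.int64(242), np.int64(272), np.float64(257.0))
318 amber None dark (np.int64(242), np.int64(274), np.float64(258.0))
325 amber (np.int64(229), np.int64(229), 1) dark (np.int64(242), np.int64(274), np.float64(258.0))
215 amber (np.int64(258), np.int64(265), 8) dark None
225 amber (np.int64(261), np.int64(270), 10) dark None
235 amber (np.int64(263), np.int64(273), 11) dark None
250 amber (np.int64(225), np.int64(279), 34) dark (np.int64(216), np.int64(286), np.float64(281.5))
262 amber (np.int64(220), np.int64(282), 13) dark (np.int64(213), np.int64(288), np.float64(253.0))
268 amber (np.int64(220), np.int64(225), 6) dark (np.int64(212), np.int64(290), np.float64(253.0))
300 amber None dark (np.int64(216), np.int64(291), np.float64(255.5))
310 amber None dark (np.int64(242), np.int64(271), np.float64(256.5))
318 amber None dark (np.int64(243), np.int64(273), np.float64(258.0))
325 amber None dark (np.int64(243), np.int64(275), np.float64(259.0))
```

Emit:
servo_tool(series="0 -0.0015 0.03 0 0 0 1;0 -0.003 0.055 0 0 0 1;0 -0.0035 0.066 0 0 0 1;0 -0.004 0.071 0 0 0 1;0 -0.004 0.072 0 0 0 1")

```text
clock: 32.1
position: [0.4554, -0.3495, 0.0457]
ee_rot: [0.019, 0.707, 0.707, 0.018]
contact_force: [0.0, -0.3, -1.0]
width: 0.032
gripper_force: 25.2
```

Emit:
servo_tool(series="0 0 0.001 0 0 0 1;0 0 0.002 0 0 0 1;0 0 0.002 0 0 0 1")

```text
clock: 32.4
position: [0.4554, -0.3496, 0.0442]
ee_rot: [0.019, 0.707, 0.707, 0.018]
contact_force: [0.7, 0.3, -0.8]
width: 0.0315
gripper_force: 25.2
```

Emit:
servo_tool(series="0 0 0.001 0 0 0 1;0 0 0.001 0 0 0 1;0 0 0.002 0 0 0 1;0 0 0.002 0 0 0 1")

```text
clock: 32.8
position: [0.4552, -0.3495, 0.0425]
ee_rot: [0.019, 0.707, 0.707, 0.018]
contact_force: [-2.6, 0.4, 6.4]
width: 0.0317
gripper_force: 25.7
```

Emit:
servo_tool(series="0 0 0 0 0 0 0.35;0 0 0 0 0 0 0.3;0 0 0 0 0 0 0.3;0 0 0 0 0 0 0.3;0 0 0 0 0 0 0.3")

```text
clock: 33.3
position: [0.4552, -0.3492, 0.0413]
ee_rot: [0.018, 0.707, 0.707, 0.018]
contact_force: [0.0, -0.1, -0.4]
width: 0.0594
gripper_force: 0.0
```

Emit:
servo_tool(series="0 0.001 -0.02 0 0 0 0.3;0 0.003 -0.06 0 0 0 0.3;0 0.005 -0.1 0 0 0 0.3;0 0.008 -0.15 0 0 0 0.3;0 0.01 -0.19 0 0 0 0.3")

```text
clock: 33.8
position: [0.4555, -0.3494, 0.2344]
ee_rot: [0.02, 0.707, 0.707, 0.019]
contact_force: [1.1, -0.5, -0.1]
width: 0.0598
gripper_force: 0.0
```

Emit:
servo_tool(series="0 -0.04 0 3 0 0 0.3;0 -0.08 0 3 0 0 0.3;0 -0.12 0 3 0 0 0.3;0 -0.15 0 3 0 0 0.3;0 -0.15 0 3 0 0 0.3")

```text
clock: 34.3
position: [0.3021, -0.3483, 0.2237]
ee_rot: [-0.001, 0.708, 0.706, -0.0]
contact_force: [1.0, 0.5, -0.1]
width: 0.0596
gripper_force: 0.0
```

Run:
```python
from h import *
print(manip.get_state()["position"].round(4))
t=snap("top","t15"); sc=snap("scene","s15"); old=cv2.imread("pics/top0.png")
# expected top-of-bottle pixels for upright-in-bay bottles vs dark (bulb) / colour blobs
P={"blue":(.4606,-.173,.044),"red":(.461,-.129,.044),"green":(.632,-.2085,.066),"redL":(.617,-.1505,.066),"violet":(.462,-.085,.044)}
H=cv2.cvtColor(t,cv2.COLOR_BGR2HSV).astype(int)
hue={"blue":lambda h:abs(h-112)<12,"red":lambda h:(h<10)|(h>170),"redL":lambda h:(h<10)|(h>170),"green":lambda h:abs(h-62)<15,"violet":lambda h:abs(h-140)<12}
for k,p in P.items():
    u,v=proj("top",p); i,j=int(round(u)),int(round(v)); w=H[j-8:j+9,i-8:i+9]
    y,x=np.nonzero(hue[k](w[...,0])&(w[...,1]>80)&(w[...,2]>60)); print(k,(u.round(1),v.round(1)),"seen",(i-8+x.mean()).round(1),(j-8+y.mean()).round(1),len(x))
for k,(x,y) in {"dropper new":(.4545,-.3495),"racked":(.466,-.2887)}.items():
  for nm,im in (("top",t),("scene",sc)):
    u,v=proj(nm,(x,y,.1)); i,j=int(round(u)),int(round(v)); g=cv2.cvtColor(im,cv2.COLOR_BGR2GRAY)[j-7:j+8,i-7:i+8]
    yy,xx=np.nonzero(g<45); print(k,nm,"exp",u.round(1),v.round(1),"seen",(i-7+xx.mean()).round(1),(j-7+yy.mean()).round(1),len(xx))
```

```text
[ 0.3021 -0.3483  0.2237]
blue (np.float64(349.2), np.float64(227.6)) seen 349.8 226.5 18
red (np.float64(331.9), np.float64(227.8)) seen 332.6 228.0 20
green (np.float64(362.6), np.float64(159.4)) seen 363.0 159.3 47
redL (np.float64(339.8), np.float64(165.8)) seen 340.2 165.4 60
violet (np.float64(314.6), np.float64(227.7)) seen 314.5 228.8 13
dropper new top exp 429.0 229.0 seen nan nan 0
dropper new scene exp 341.3 112.4 seen 341.2 110.2 64
racked top exp 403.1 224.7 seen nan nan 0
racked scene exp 330.6 120.7 seen 332.0 122.4 16<stdin>:14: RuntimeWarning: Mean of empty slice.
  ret = ret.dtype.type(ret / rcount)
```

Emit:
servo_tool(series="0.05 0.02 0 0 0 0 0.3;0.1 0.03 0 0 0 0 0.3;0.15 0.03 0 0 0 0 0.3;0.2 0.03 0 0 0 0 0.3;0.25 0.03 0 0 0 0 0.3")

```text
clock: 34.9
position: [0.3364, -0.102, 0.2241]
ee_rot: [0.001, 0.707, 0.707, 0.001]
contact_force: [1.6, 0.4, -0.2]
width: 0.0596
gripper_force: 0.0
```

Emit:
servo_tool(series="0.05 0 0 0 0 0 0.3;0.1 0 0 0 0 0 0.3;0.15 0 0 0 0 0 0.3;0.2 0 0 0 0 0 0.3;0.25 0 0 0 0 0 0.3")

```text
clock: 35.4
position: [0.3356, 0.1492, 0.2244]
ee_rot: [0.001, 0.706, 0.708, 0.001]
contact_force: [1.4, 0.0, -0.3]
width: 0.06
gripper_force: 0.0
```

Run:
```python
from h import *
s=manip.get_state(); print(s["position"].round(4),s["clock"])
t=snap("top","t16"); sc=snap("scene","s16"); old=cv2.imread("pics/top0.png")
for k,(x,y) in {"new":(.4545,-.3495),"racked":(.466,-.2887)}.items():
  for nm,im in (("top",t),("scene",sc),("old top",old)):
    n=nm.split()[-1]; u,v=proj(n,(x,y,.1)); b=proj(n,(x,y,.074)); i,j=int(round(u)),int(round(v)); g=cv2.cvtColor(im,cv2.COLOR_BGR2GRAY)[j-8:j+9,i-8:i+9]
    yy,xx=np.nonzero(g<50); print(k,nm,"exp bulb top",u.round(1),v.round(1),"z74",b.round(1),"seen dark",len(xx),*( ((i-8+xx.mean()).round(1),(j-8+yy.mean()).round(1),(i-8+xx.min(),i-8+xx.max()),(j-8+yy.min(),j-8+yy.max())) if len(xx) else ()))
```

```text
[0.3356 0.1492 0.2244] 35.4
new top exp bulb top 429.0 229.0 z74 [424.3 228.9] seen dark 27 427.1 228.4 (np.int64(421), np.int64(431)) (np.int64(225), np.int64(231))
new scene exp bulb top 341.3 112.4 z74 [340.1 119.1] seen dark 3 348.7 109.3 (np.int64(348), np.int64(349)) (np.int64(109), np.int64(110))
new old top exp bulb top 429.0 229.0 z74 [424.3 228.9] seen dark 0
racked top exp bulb top 403.1 224.7 z74 [399.1 224.7] seen dark 3 402.0 225.0 (np.int64(401), np.int64(404)) (np.int64(224), np.int64(226))
racked scene exp bulb top 330.6 120.7 z74 [329.5 127.5] seen dark 38 330.0 128.2 (np.int64(323), np.int64(339)) (np.int64(126), np.int64(129))
racked old top exp bulb top 403.1 224.7 z74 [399.1 224.7] seen dark 0
```

Run:
```python
from rig import manip
print(manip.sign_off())
```

```text
the job is handed in; nothing more can be done
None
```

All five bottles are back in free bays, upright and let go, with the two racked ones never touched, and I handed the job in at about 35 s; I viewed 15 pictures against the limit of 14, so the dropper's final placing was checked by pixel measurements only.

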